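Lock a lamp insert in the lamphouse in use and hold it home

TASK

Fit the lamp insert, the one with the flat bar grip standing in the rack, into the empty lamphouse that has the round lens in front of it, not the one closed off by the square beam block. Lower it in with its two pins through the slots, press it down against the spring until its flange is flush on the collar, and turn it clockwise (seen from above) about a quarter turn to the stop. Finish while still holding it there, pressed flush and turned home, so that I can tighten the clamp screw, and leave the blanking cover and the things lying on the bench where they are.

Things in the scene. Friction and masses are not known exactly. Their poses are not given: they have to be found in the camera images.
- insert: lamp insert, 0.13 to 0.21 kg, standing upright in one of the rack's two holes. Origin: on its axis in the underside of its aluminium flange (54 mm across, 5 mm thick), which rests on the rack's plate; z up; x along the bar grip and the two pins (half a turn makes no difference). Below the flange a white barrel 29 mm across, 25 mm at its foot 24 mm below the origin
- insert_grip (a point): point in the insert's black bar grip, 27 mm above the insert's origin; the bar is 38 mm long (x), 12 mm thick (y: grip it across this) and reaches from 5 to 35 mm above the insert's origin
- insert_pin (a point): centre of the steel pin at the insert's +x side, 14 mm below and 17.5 mm out from the insert's origin; the pin is 5 mm thick and ends 20 mm from the axis; its twin is opposite at -x
- insert_tip (a point): lowest point of the insert's glass lamp (12 mm across), 56 mm below the insert's origin
- lamphouse_left: the left (+y) lamphouse, empty: fixed grey box 100 (x) by 84 (y) by 104 mm high, feet at -x, a condenser tube 20 mm long on its +x face (light leaves along +x, 68 mm up). Origin: centre of its underside, z up. On top a round collar, 60 mm across, its flat top (the seat) 110 mm above the underside; a clamp screw sticks out of the collar at -x to 43 mm from the axis, below the seat
- lamphouse_left_seat (a point): left lamphouse: centre of its collar, in the plane of the seat; axes as the lamphouse. The insert's origin is here when flush. 16 mm below, in the hole, a sprung ring: it meets the insert's foot with the flange still 8 mm above the seat and pushes up with 4 N there, rising 0.8 N/mm to 10.4 N when flush; let go, the spring lifts a turned insert about 5 mm
- lamphouse_left_slot (a point): left lamphouse: mouth of the +y slot, 18 mm from the axis; the other slot is opposite. They are in a lip 2 mm below the seat and 6 mm thick with a hole 32.4 mm across; slots 9 mm wide along the lamphouse's y, 45 mm tip to tip. Pins below the lip (flange under 3.5 mm above the seat) turn clockwise from above to a hard stop at 76 degrees; anticlockwise is blocked
- lamphouse_right: the right (-y) lamphouse, empty: fixed grey box 100 (x) by 84 (y) by 104 mm high, feet at -x, a condenser tube 20 mm long on its +x face (light leaves along +x, 68 mm up). Origin: centre of its underside, z up. On top a round collar, 60 mm across, its flat top (the seat) 110 mm above the underside; a clamp screw sticks out of the collar at -x to 43 mm from the axis, below the seat
- lamphouse_right_seat (a point): right lamphouse: centre of its collar, in the plane of the seat; axes as the lamphouse. The insert's origin is here when flush. 16 mm below, in the hole, a sprung ring: it meets the insert's foot with the flange still 8 mm above the seat and pushes up with 4 N there, rising 0.8 N/mm to 10.4 N when flush; let go, the spring lifts a turned insert about 5 mm
- lamphouse_right_slot (a point): right lamphouse: mouth of the +y slot, 18 mm from the axis; the other slot is opposite. They are in a lip 2 mm below the seat and 6 mm thick with a hole 32.4 mm across; slots 9 mm wide along the lamphouse's y, 45 mm tip to tip. Pins below the lip (flange under 3.5 mm above the seat) turn clockwise from above to a hard stop at 76 degrees; anticlockwise is blocked
- lens_mount: round lens, black ring 62 mm across with glass, upright on a short post, 104 mm high in all, fixed. It stands 105 to 130 mm in front (+x) of the centre of one of the two lamphouses, on its beam (lens_mount y in that lamphouse's frame is about 0, over 90 mm off in the other's). Origin: centre of its underside
- beam_block: square black plate 76 by 76 by 4 mm, upright on a short post, 108 mm high in all, fixed, likewise in front of the other lamphouse. Origin: centre of its underside
- rack: fixed aluminium stand for lamp inserts, a plate 190 (x) by 80 (y) mm on two end legs (feet to 125 mm from the centre), its top 75 mm above the underside, with two holes 44 mm diameter at x = -42.5 and +42.5 mm; one holds the insert, the other the cover. Origin: centre of its underside
- cover: blanking cover, the same 54 mm flange but with a round knob 26 mm diameter, 20 mm high, and no pins, standing in the rack's other hole. Leave it there
- screwdriver: screwdriver 170 mm long, lying; leave it alone
- fault_pen: black pen torch 142 mm long, 20 mm thick, lying; leave it alone
- reel_a: black fibre reel 88 mm diameter, 10 mm high, lying; leave it alone
- reel_b: another black fibre reel; leave it alone
- power_meter: grey hand-held meter 130 by 72 by 28 mm, lying; leave it alone
- clamp_fork: steel clamping fork 90 by 46 by 8 mm, lying; leave it alone
Mind the look-alikes: they are no part of the job. There is more than one size of the insert; the one meant has the size given above.

How it is judged:
On the way:
1. the insert is pushed in against the spring in the lamphouse behind the lens, its pins through the slots and not yet turned (((y of lens_mount in the frame of lamphouse_left between -0.05 and 0.05 m and z of insert in the frame of lamphouse_left_seat between -0.003 and 0.006 m and horizontal distance between insert and lamphouse_left_seat below 0.003 m and angle between the x axis of insert and the y axis of lamphouse_left, either way round between -1 and 0.35 rad) or (y of lens_mount in the frame of lamphouse_right between -0.05 and 0.05 m and z of insert in the frame of lamphouse_right_seat between -0.003 and 0.006 m and horizontal distance between insert and lamphouse_right_seat below 0.003 m and angle between the x axis of insert and the y axis of lamphouse_right, either way round between -1 and 0.35 rad))), for 0.05 s.
At the end, for the whole second after the job is handed in: In the lamphouse with the lens in front: the insert's flange within 2 mm of the seat and 3 mm of the collar's axis, upright within 0.08 rad, turned at least 1.2 rad (69 degrees) from the slots, still, and held by the fingers with more than 3 N (the spring lifts it off the seat if it is let go) (((y of lens_mount in the frame of lamphouse_left between -0.05 and 0.05 m and z of insert in the frame of lamphouse_left_seat between -0.003 and 0.002 m and horizontal distance between insert and lamphouse_left_seat below 0.003 m and angle between the x axis of insert and the y axis of lamphouse_left, either way round between 1.2 and 9 rad) or (y of lens_mount in the frame of lamphouse_right between -0.05 and 0.05 m and z of insert in the frame of lamphouse_right_seat between -0.003 and 0.002 m and horizontal distance between insert and lamphouse_right_seat below 0.003 m and angle between the x axis of insert and the y axis of lamphouse_right, either way round between 1.2 and 9 rad)) and angle between insert's own z axis and vertical below 0.08 rad and contact force between the fingers and insert above 3 N and linear speed of insert below 0.01 m/s); the arm keeps its last pose, push and grip.
It fails at once if the blanking cover in the rack is moved by more than 30 mm (distance of cover from where it was at the start of the episode above 0.03 m).
It fails at once if a tool or instrument lying on the bench (screwdriver, pen torch, power meter, clamping fork, fibre reel) is moved by more than 30 mm (distance of any of screwdriver, fault_pen, power_meter, clamp_fork, reel_a, reel_b from where it was at the start of the episode above 0.03 m).
It also fails if it takes over 42 s, if anything falls off the work surface, if the arm or the gripper's body presses on something with over 40 N, if the wrist force passes 120 N, or if a joint passes its speed limit or range.

ROBOT

A 6-joint arm with a two-finger parallel gripper is mounted at the origin on the work surface. World frame = base frame: x ahead of the robot, y to its left, z up, the work surface at z = 0. Lengths are in m, angles in rad, forces in N, time in s.
With the tool pointing down it reaches from about 0.25 to 0.725 m from the base axis. Payload 4 kg.
Tool frame: the origin (TCP) lies between the finger pads; the fingertips stand 8 mm ahead of it and the grasp point (between the pads) lies 11 mm behind it (bot.tip_reach is the distance from the TCP to the fingertips, in m); z points along the fingers, y is the line along which they close (so a half turn about z gives the same grasp; the last joint's range is limited). The gripper opens to 85 mm and grips with 20 to 120 N. Pads are 22 mm wide; open, the fingers measure 114 mm over their backs; the gripper's body (76 mm by 85 mm) begins 54 mm behind the grasp point. The pads swing forward as they close: fully open they stand 13 mm farther back than shut.
Start: joints at [-1.17, 0.241, 0.005, 1.335, 0, 1.571], TCP at [0.195, -0.46, 0.239] pointing down, gripper open.
Joint ranges: [-2.72, 2.72], [-1.05, 1.87], [-1.09, 1.28], [-1.99, 2.15], [-1.42, 1.44], [-3.14, 3.14]. Speed limits (rad/s): [2.79, 2.79, 3.14, 3.14, 3.14, 3.14].

INTERFACE

Orientations are given as a unit quaternion [x, y, z, w].
In Python, from workcell import bot gives the robot as it stands.
- The arm moves only by the tool move_arm, never from a script. Its argument "deltas" is a list of rows, each a list of 7 numbers: the opening, from 0 (shut) to 1 (fully open), then the shift along the tool's x, y, z in mm, then the turn, a rotation vector about the tool's x, y, z in degrees. In form: [[gripper, tx, ty, tz, ax, ay, az], ...]. A call has 1 to 10 rows; each row shifts and turns the commanded pose from where the row before left it, along the tool's axes as they then stand; what a row does not reach is not made up. A row lasts 1/12 s, in which the tool goes at most 41.7 mm and 7.16 degrees, less where a joint would pass 70% of its speed; a pose out of reach is approached as far as the arm can. A call is refused whole if a number of a shift passes 41.7 or a number of a turn 7.16, either way. A call with a gripper value outside its range is refused whole. The fingers move at their own pace and stop on an object; the grip force is fixed at half the most. Time passes only in rows, so rows that do not move let the fingers close. It gives the time, the measured TCP pose, the force, the opening and the grip force at its end, in the units of the state.
- bot.get_obs(): the state, without advancing time (a new reading comes with each control period).
- bot.camera(name): name is "scene" or "top" or "wrist"; returns the picture (480x640x3 uint8, blue, green, red); there is no depth.
- bot.calibration(name): a dict with "K" (3x3 intrinsics, pixels), "position" and "orientation" of the camera in the world. Camera axes: x right, y down, z forward; pixel columns grow to the right and rows downward; lengths in m; the calibration is good to about 2 mm. A picture is of the moment at which its call begins: read the wrist's pose just before it. calibration takes no time and is no camera call; for the wrist camera it gives the pose at the moment of the call.
- bot.job_done(): hands the job in; it is judged then, once.
Trained networks look in the newest picture that a camera, given by its name, has taken for a name from the list of things; names that differ only in an ending like _2 or _b are one class to them, and where a whole thing is asked for, a point or a joint stands for the part that bears it (a point fixed in the world has none). Each returns a list of dicts, best first, with "conf" (0 to 1); they miss things now and then, are a little off and sometimes report something else, mostly with a low value. They report only what shows in the picture. A call takes as long as a camera call. They do not tell look-alikes from the thing itself.
- bot.outline_of(query, camera): "pixels" (480x640 bool, what is visible of it) and "rect" ([left, top, width, height] in pixels, round what is visible of it).
The state is a dict: "clock": time; "joint_pos": joint angles; "joint_vel": joint speeds; "tau": joint torques, N m; "eef_pos": TCP position; "tool_rot": TCP orientation; "ft_force": force on the tool from outside, world axes, zero at the start; "ft_torque": the same for the moment, N m; "grip_width": finger opening in m; "grasp_force": force on a finger pad.
Only numpy, scipy, OpenCV 4.12 (cv2) and the standard library are available. Lean on these libraries where they do the work, as an engineer would, in place of code of your own. Each camera call takes 0.05 s, during which the arm holds its last target. There are 200 camera calls.

## Working session

There is one attempt and no reset: what is moved stays moved. The work goes in short steps, Python scripts to look and compute and a tool call to move; the robot and the scene stay as the last step left them, time stands still between calls to the robot, and variables do not carry over. Pictures are saved under pics/ and viewed, at most 10 in all, crops included, and the job is handed in when it is done.

Besides the shell and the picture viewer there is one more tool, called by a JSON object that holds its "op" and its "data", one argument or row to a line. move_arm: Moves the arm, as the interface text tells. Its arguments: {"type":"object","properties":{"deltas":{"type":"array","items":{"type":"array","items":{"type":"number"}}}},"required":["deltas"]}

```bash
mkdir -p pics; cat > h.py <<'E'
import numpy as np, cv2
from scipy.spatial.transform import Rotation as R
from workcell import bot
def ray(c,uv):
    K=np.array(c["K"]);d=np.linalg.inv(K)@np.array([uv[0],uv[1],1.])
    return np.array(c["position"]),R.from_quat(c["orientation"]).as_matrix()@d
def onz(c,uv,z):
    p,d=ray(c,uv);return p+d*(z-p[2])/d[2]
def proj(c,P):
    q=R.from_quat(c["orientation"]).as_matrix().T@(np.array(P)-np.array(c["position"]))
    q=np.array(c["K"])@q;return q[:2]/q[2]
E
python3 - <<'E'
from h import *
ims=[bot.camera(n) for n in("scene","top")]
cv2.imwrite("pics/s.png",ims[0]);cv2.imwrite("pics/t.png",ims[1])
for n in("scene","top"):
    c=bot.calibration(n);print(n,np.round(c["position"],3),np.round(c["K"],0).tolist())
    for q in("insert","lamphouse_left","lens_mount","beam_block","rack","cover"):
        for o in bot.outline_of(q,n)[:3]:
            m=np.argwhere(o["pixels"]).mean(0)[::-1];print(q,round(o["conf"],2),o["rect"],m.round(1),onz(c,m,.1).round(3))
print(bot.get_obs())
E
```

```text
scene [1.092 0.825 0.916] [[621.0, 0.0, 312.0], [0.0, 621.0, 231.0], [0.0, 0.0, 1.0]]
insert 0.66 [243.4, 167.2, 22.5, 31.8] [253.  177.8] [ 0.443 -0.246  0.1  ]
insert 0.61 [311.0, 129.6, 24.9, 45.3] [326.  145.5] [ 0.209 -0.261  0.1  ]
lamphouse_left 0.86 [336.1, 272.5, 72.7, 88.1] [371.8 319.6] [0.526 0.272 0.1  ]
lamphouse_left 0.7 [256.2, 218.4, 65.9, 76.3] [286.1 254.1] [0.544 0.031 0.1  ]
lens_mount 0.76 [315.6, 327.2, 38.4, 57.7] [332. 354.] [0.634 0.291 0.1  ]
beam_block 0.7 [210.2, 180.6, 25.5, 21.4] [222.5 190.1] [ 0.528 -0.245  0.1  ]
rack 0.62 [186.3, 171.0, 102.3, 68.4] [232.1 200.4] [ 0.532 -0.196  0.1  ]
cover 0.72 [209.5, 179.8, 24.4, 19.0] [222.2 190.1] [ 0.529 -0.245  0.1  ]
top [ 0.353 -0.019  1.108] [[438.0, 0.0, 328.0], [0.0, 438.0, 245.0], [0.0, 0.0, 1.0]]
insert 0.77 [442.5, 337.4, 34.5, 35.0] [459.1 352.6] [ 0.189 -0.282  0.1  ]
insert 0.75 [430.7, 230.6, 21.4, 23.6] [441.3 242.1] [ 0.438 -0.251  0.1  ]
lamphouse_left 0.73 [496.3, 183.7, 38.3, 58.8] [513.9 213.3] [ 0.502 -0.418  0.1  ]
lamphouse_left 0.7 [202.8, 189.9, 48.6, 58.6] [228.  219.2] [0.5   0.242 0
[... 383 characters left out ...]
'clock': 0.7, 'joint_pos': array([-1.16998615e+00,  2.40543235e-01,  5.00918982e-03,  1.33521286e+00,
       -3.50079932e-05,  1.57080533e+00]), 'joint_vel': array([-0.00070374, -0.00036702,  0.00031335,  0.00130687, -0.0001146 ,
       -0.00150189]), 'tau': array([ 6.79523837e-04, -3.72078180e+01,  2.52642041e+01,  8.44461465e-04,
        1.49368543e-04,  8.78784533e-06]), 'eef_pos': array([ 0.19507226, -0.46037561,  0.23933836]), 'tool_rot': array([ 9.79986914e-01,  1.99061917e-01, -1.22345185e-05,  2.77004570e-05]), 'ft_force': array([-0.02233886, -0.26425448, -0.42884857]), 'ft_torque': array([ 0.02498794, -0.03035458, -0.01880511]), 'grasp_force': 0.0, 'grip_width': 0.08513247034015888}
```

View pics/t.png

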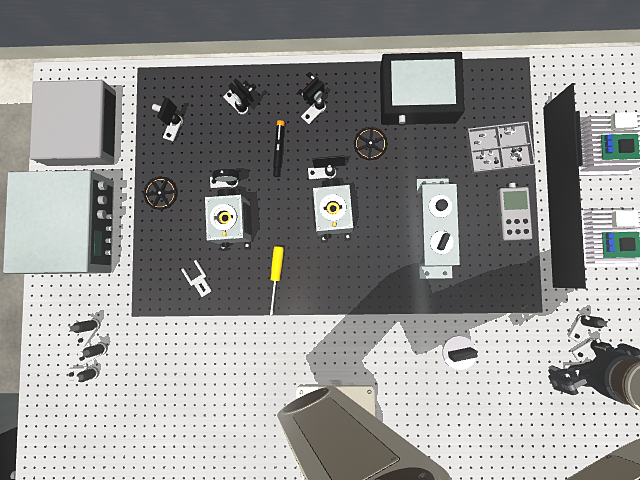

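View pics/s.png

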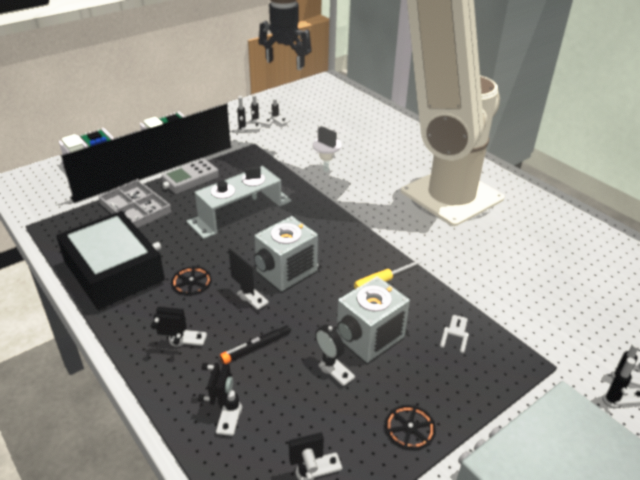

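The top view shows the round lens at (224,178) in front of the left lamphouse (224,217), and the square block at (325,167) in front of the right one (333,208). There are two candidate inserts. One stands in the rack at (441,242), next to the cover at (440,206). The other is a larger one on the open bench at (460,352). The rack one fits the description; I'll confirm it in a crop.

```bash
python3 - <<'E'
from h import *
t=cv2.imread("pics/t.png")
a=cv2.resize(t[180:270,405:475],None,fx=5.6,fy=5.6,interpolation=3);b=cv2.resize(t[165:255,195:260],None,fx=5.6,fy=5.6,interpolation=3)
cv2.imwrite("pics/c.png",np.hstack([a,b]))
w=bot.calibration("wrist");o=bot.get_obs()
T=R.from_quat(o["tool_rot"]).as_matrix()
print(w["K"],"cam in tool",T.T@(np.array(w["position"])-o["eef_pos"]),(T.T@R.from_quat(w["orientation"]).as_matrix()).round(3))
print(T.round(3), "to above insert, tool mm",T.T@(np.array([.438,-.25,.25])-o["eef_pos"])*1000)
E
```

```text
[[378.17520953   0.         320.87452754]
 [  0.         378.17520953 237.16925853]
 [  0.           0.           1.        ]] cam in tool [ 0.06520677  0.00015109 -0.13492535] [[-0.    -0.965 -0.261]
 [ 1.    -0.    -0.   ]
 [ 0.    -0.261  0.965]]
[[ 0.921  0.39  -0.   ]
 [ 0.39  -0.921 -0.   ]
 [-0.     0.    -1.   ]] to above insert, tool mm [305.75436534 -98.92279605 -10.67723157]
```

View pics/c.png

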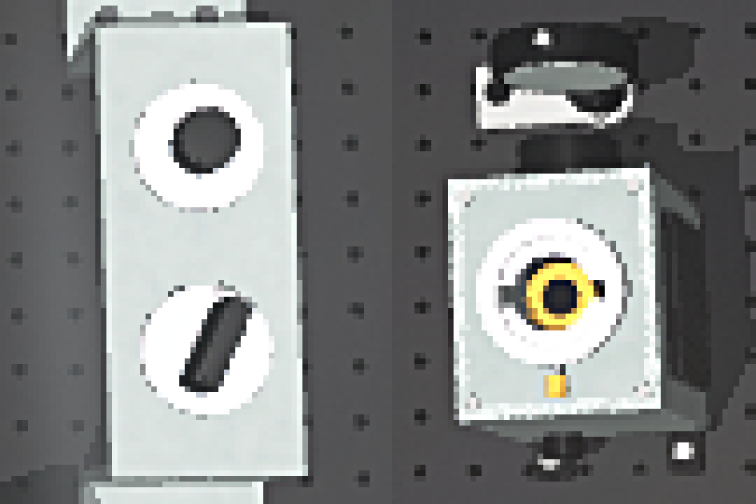

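The crop confirms it. The rack insert at about (205,345) has a flat bar grip turned roughly 23° off the rack's x axis, and the cover with the round knob is above it at (205,140). The empty collar has its slots roughly along y and sits behind the round lens. I'll go above the insert.

{"op": "move_arm", "data": {
  "deltas": [
    [1,20,-6,-2,0,0,0],
    [1,33,-11,-1,0,0,0],
    [1,33,-11,-1,0,0,0],
    [1,33,-11,-1,0,0,0],
    [1,33,-11,-1,0,0,0],
    [1,33,-11,-1,0,0,0],
    [1,33,-11,-1,0,0,0],
    [1,33,-11,-1,0,0,0],
    [1,33,-10,-1,0,0,0],
    [1,21,-6,0,0,0,0]
  ]
}}

```text
clock: 1.53
eef_pos: [0.4395, -0.2481, 0.2496]
tool_rot: [0.98, 0.2, 0.001, 0.0]
ft_force: [0.3, -0.4, 0.3]
grip_width: 0.0853
grasp_force: 0.0
```

{"op": "move_arm", "data": {
  "deltas": [
    [1,0,0,0,0,0,-7],
    [1,0,0,0,0,0,-7],
    [1,0,0,0,0,0,-7],
    [1,0,0,0,0,0,-7],
    [1,0,0,0,0,0,-7],
    [1,0,0,0,0,0,-7],
    [1,0,0,0,0,0,-7],
    [1,0,0,0,0,0,-7],
    [1,0,0,0,0,0,-7],
    [1,0,0,0,0,0,-7]
  ]
}}

```text
clock: 2.37
eef_pos: [0.4373, -0.2502, 0.2493]
tool_rot: [0.686, 0.727, 0.0, 0.0]
ft_force: [-0.8, -1.0, -0.1]
grip_width: 0.0852
grasp_force: 0.0
```

{"op": "move_arm", "data": {
  "deltas": [
    [1,0,0,0,0,0,-7],
    [1,0,0,0,0,0,-7],
    [1,0,0,0,0,0,-7],
    [1,0,0,0,0,0,-7],
    [1,0,0,0,0,0,-7],
    [1,0,0,0,0,0,-7],
    [1,0,0,0,0,0,-7],
    [1,0,0,0,0,0,-7],
    [1,0,0,0,0,0,-7],
    [1,0,0,0,0,0,-1]
  ]
}}

```text
clock: 3.2
eef_pos: [0.4373, -0.2502, 0.2493]
tool_rot: [0.198, 0.98, -0.0, 0.0]
ft_force: [-0.1, 0.1, 0.1]
grip_width: 0.0855
grasp_force: 0.0
```

```bash
python3 - <<'E'
from h import *
o=bot.get_obs();T=R.from_quat(o["tool_rot"]).as_matrix()
print(o["clock"],o["joint_pos"].round(2),o["eef_pos"],np.degrees(np.arctan2(T[1,0],T[0,0])))
c=bot.calibration("wrist");im=bot.camera("wrist")
for q in("insert","cover","rack"):
    for d in bot.outline_of(q,"wrist")[:2]:
        m=np.argwhere(d["pixels"])[:,::-1].astype(np.float32)
        print(q,round(d["conf"],2),d["rect"],onz(c,m.mean(0),.08).round(4))
        if q=="insert": cv2.polylines(im,[np.int32(p) for p in cv2.findContours(d["pixels"].astype(np.uint8),0,2)[0][0:1]],True,(0,0,255),1)
cv2.imwrite("pics/w1.png",im)
E
```

```text
3.2 [-0.52  0.24  0.04  1.36 -0.   -0.12] [ 0.43728143 -0.25022771  0.249319  ] 157.11755634687464
insert 0.8 [286.6, 190.9, 66.6, 66.9] [ 0.4404 -0.254   0.08  ]
cover 0.75 [327.9, 285.8, 61.1, 60.6] [ 0.5284 -0.2536  0.08  ]
rack 0.82 [245.4, 112.9, 177.0, 264.3] [ 0.454  -0.2518  0.08  ]
```

View pics/w1.png

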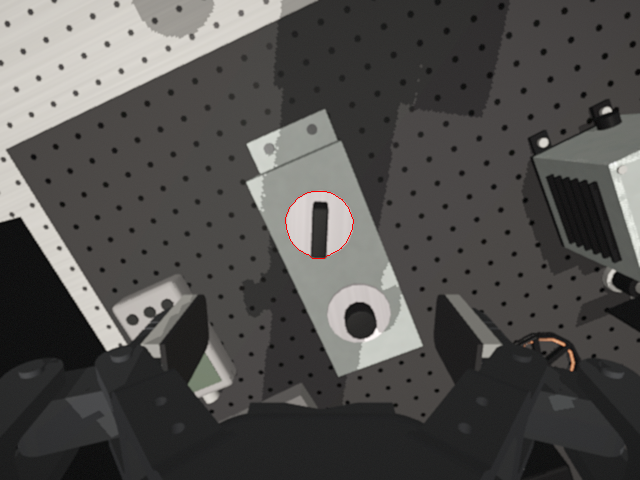

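The insert is at (319,224) with the bar almost along the tool x axis, and the cover is at (360,315). Next I'll measure the bar angle.

```bash
python3 - <<'E'
from h import *
o=bot.get_obs();T=R.from_quat(o["tool_rot"]).as_matrix()
c=bot.calibration("wrist");im=cv2.imread("pics/w1.png")
g=cv2.cvtColor(im,cv2.COLOR_BGR2GRAY)
m=np.zeros_like(g);cv2.circle(m,(319,224),31,255,-1)
# bar top face at z=.11: unproject dark pixels to z=.11 plane
d=np.argwhere((g<90)&(m>0)&(im[:,:,2]<150))[:,::-1]
P=np.array([onz(c,p,.11)[:2] for p in d])*1000
r=cv2.minAreaRect(P.astype(np.float32));print(r)
v=np.linalg.svd(P-P.mean(0))[2][0];print("bar yaw",np.degrees(np.arctan2(v[1],v[0])))
fl=np.array([.4404,-.254,.08]); print("tool mm to flange c",T.T@(fl-o["eef_pos"])*1000)
print("bar c tool mm",T.T@(np.r_[np.array(r[0])/1000,.11]-o["eef_pos"])*1000)
E
```

```text
((437.90496826171875, -252.44781494140625), (10.92776107788086, 40.917144775390625), 64.52136993408203)
bar yaw -25.377326742717827
tool mm to flange c [ -4.34298288  -2.24407332 169.31756208]
bar c tool mm [ -1.43855201  -1.79901044 139.31755104]
```

{"op": "move_arm", "data": {
  "deltas": [
    [1,-3.5,-2,20,0,0,2.5],
    [1,0,0,30,0,0,0],
    [1,0,0,30,0,0,0],
    [1,0,0,30,0,0,0],
    [1,0,0,25,0,0,0],
    [1,0,0,15,0,0,0],
    [1,0,0,7.5,0,0,0],
    [1,0,0,0,0,0,0]
  ]
}}

```text
clock: 4.07
eef_pos: [0.4385, -0.2527, 0.0901]
tool_rot: [0.221, 0.975, 0.001, -0.002]
ft_force: [0.8, 0.1, -0.4]
grip_width: 0.0857
grasp_force: 0.0
```

{"op": "move_arm", "data": {
  "deltas": [
    [0,0,0,0,0,0,0],
    [0,0,0,0,0,0,0],
    [0,0,0,0,0,0,0],
    [0,0,0,0,0,0,0],
    [0,0,0,0,0,0,0],
    [0,0,0,0,0,0,0],
    [0,0,0,0,0,0,0],
    [0,0,0,0,0,0,0]
  ]
}}

```text
clock: 4.73
eef_pos: [0.441, -0.254, 0.0942]
tool_rot: [0.221, 0.975, -0.0, 0.002]
ft_force: [-1.2, 0.4, 6.1]
grip_width: 0.0498
grasp_force: 61.0
```

The opening stopped at 50 mm with 61 N on the pads, so the fingers aren't on the 12 mm bar. I'll look.

```bash
python3 - <<'E'
from h import *
o=bot.get_obs();print(o)
im=bot.camera("wrist");s=bot.camera("scene")
cv2.imwrite("pics/w2.png",np.hstack([cv2.resize(im[120:480,140:500],(500,500)),cv2.resize(s[130:250,180:300],(300,300)).repeat(1,0) if 0 else np.vstack([cv2.resize(s[130:250,180:300],(300,300),interpolation=3),np.zeros((200,300,3),np.uint8)])]))
E
```

```text
{'clock': 4.7333, 'joint_pos': array([-5.22740822e-01,  3.66891430e-01, -2.19915812e-01,  9.79866904e-01,
        3.69914434e-04, -7.68744773e-02]), 'joint_vel': array([ 1.58786361e-03, -4.38221658e-04, -1.98856499e-04,  4.73316424e-05,
       -7.11165436e-04, -6.60393452e-04]), 'tau': array([-2.34339726e-01, -3.70563877e+01,  2.07862401e+01, -6.12312388e-01,
       -1.44240819e-01, -1.77070341e-02]), 'eef_pos': array([ 0.4410314 , -0.25399918,  0.09421426]), 'tool_rot': array([ 2.21090311e-01,  9.75251143e-01, -4.32008138e-04,  2.02377501e-03]), 'ft_force': array([-1.18280756,  0.39561186,  6.11663026]), 'ft_torque': array([ 0.23845289,  0.21277219, -0.05455582]), 'grasp_force': 60.97408175468445, 'grip_width': 0.049811603711974635}
```

View pics/w2.png

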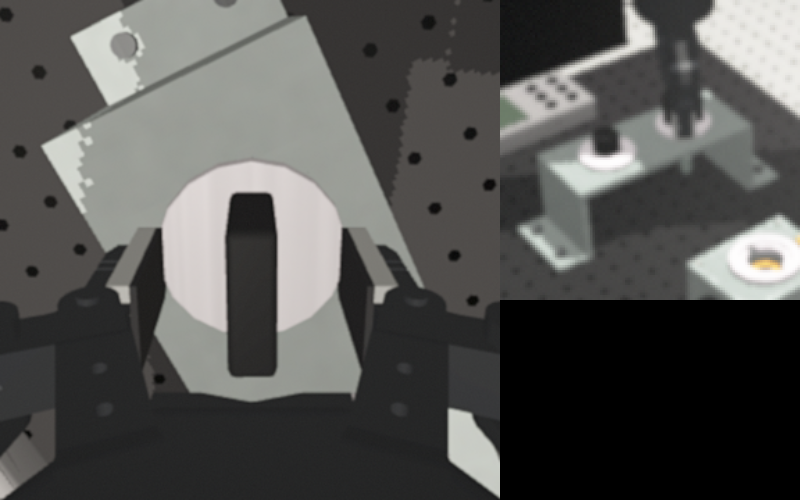

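The fingertips caught the flange rim as they swung forward. I'll open, raise about 9 mm and close again.

{"op": "move_arm", "data": {
  "deltas": [
    [1,0,0,0,0,0,0],
    [1,0,0,0,0,0,0],
    [1,0,0,-3,0,0,0],
    [1,0,0,-6,0,0,0],
    [1,0,0,0,0,0,0],
    [1,0,0,0,0,0,0]
  ]
}}

```text
clock: 5.33
eef_pos: [0.4402, -0.2537, 0.1014]
tool_rot: [0.221, 0.975, -0.0, 0.001]
ft_force: [-0.0, -1.3, 0.2]
grip_width: 0.0853
grasp_force: 0.0
```

```bash
python3 - <<'E'
from h import *
o=bot.get_obs();T=R.from_quat(o["tool_rot"]).as_matrix()
print(o["eef_pos"],o["grip_width"],bot.tip_reach)
c=bot.calibration("wrist");im=bot.camera("wrist");cv2.imwrite("pics/w3.png",im)
d=bot.outline_of("insert","wrist")[0];m=d["pixels"].astype(np.uint8)
print(d["conf"],d["rect"])
# fit flange ellipse: pale pixels in mask -> hull on z=.08 plane
g=cv2.cvtColor(im,cv2.COLOR_BGR2GRAY)
p=np.argwhere((m>0)&(g>130))[:,::-1]
P=np.array([onz(c,q,.08)[:2] for q in p])*1000
print("circle",cv2.minEnclosingCircle(P.astype(np.float32)))
(cx,cy),_=cv2.minEnclosingCircle(P.astype(np.float32))
print("flange tool",T.T@(np.array([cx/1e3,cy/1e3,.08])-o["eef_pos"])*1000)
E
```

```text
[ 0.44016035 -0.25372518  0.10140127] 0.08525048340851446 0.008
0.66 [257.6, 231.6, 128.8, 145.7]
circle ((442.4562072753906, -255.27386474609375), 29.551204681396484)
flange tool [-2.71228196 -0.40450858 21.40475835]
```

{"op": "move_arm", "data": {
  "deltas": [
    [0,-2,0,0,0,0,0],
    [0,0,0,0,0,0,0],
    [0,0,0,0,0,0,0],
    [0,0,0,0,0,0,0],
    [0,0,0,0,0,0,0],
    [0,0,0,0,0,0,0],
    [0,0,0,0,0,0,0],
    [0,0,0,0,0,0,0],
    [0,0,0,0,0,0,0],
    [0,0,0,0,0,0,0]
  ]
}}

```text
clock: 6.27
eef_pos: [0.4416, -0.2544, 0.1009]
tool_rot: [0.221, 0.975, -0.0, 0.0]
ft_force: [-0.4, 0.5, 0.9]
grip_width: 0.0111
grasp_force: 59.1
```

{"op": "move_arm", "data": {
  "deltas": [
    [0,0,0,-10,0,0,0],
    [0,0,0,-20,0,0,0],
    [0,0,0,-25,0,0,0],
    [0,0,0,-25,0,0,0],
    [0,0,0,-25,0,0,0],
    [0,0,0,-25,0,0,0],
    [0,0,0,-15,0,0,0],
    [0,0,0,0,0,0,0]
  ]
}}

```text
clock: 6.93
eef_pos: [0.4432, -0.2553, 0.2501]
tool_rot: [0.221, 0.975, -0.001, 0.004]
ft_force: [0.9, -0.6, -1.8]
grip_width: 0.0108
grasp_force: 58.7
```

```bash
python3 - <<'E'
from h import *
o=bot.get_obs();T=R.from_quat(o["tool_rot"]).as_matrix();print(o["eef_pos"],o["grip_width"],o["ft_force"])
t=cv2.imread("pics/t.png");c=bot.calibration("top")
# white collar ring: bright pixels near (224,217)
g=t.min(2);m=np.zeros_like(g);cv2.circle(m,(224,217),17,255,-1)
p=np.argwhere((g>225)&(m>0))[:,::-1]
P=np.array([onz(c,q,.11)[:2] for q in p])*1000
(x,y),r=cv2.minEnclosingCircle(P.astype(np.float32));print(x,y,r,len(p))
# box edges from contour of the top plate
k=[onz(c,(195+(a-392)/5.6,165+b/5.6),.104) for a,b in((448,182),(645,165),(662,410),(462,425))]
e=np.array(k);print(e.round(4),e.mean(0)); f=(e[0]+e[1]-e[2]-e[3])/2; s=(e[0]+e[3]-e[1]-e[2])/2
print("yaw",np.degrees(np.arctan2(f[1],f[0])),np.degrees(np.arctan2(-s[0],s[1])),np.linalg.norm(f),np.linalg.norm(s))
print("tool to seat",T.T@(np.array([x/1e3,y/1e3,.24])-o["eef_pos"])*1000)
E
```

```text
[ 0.4431546  -0.25525094  0.25011003] 0.010804125210114162 [ 0.88416018 -0.63835249 -1.82293436]
503.9265441894531 246.4053192138672 36.82318115234375 381
[[0.5511 0.296  0.104 ]
 [0.5568 0.2131 0.104 ]
 [0.4539 0.2056 0.104 ]
 [0.449  0.2891 0.104 ]] [0.50270374 0.25094238 0.104     ]
yaw 4.01228757160841 3.663888581224976 0.10274517863562374 0.08332521489491042
tool to seat [161.50529457 478.84871122   8.62522751]
```

{"op": "move_arm", "data": {
  "deltas": [
    [0,5,15,0,0,0,0],
    [0,9,26,0,0,0,0],
    [0,12,33,0,0,0,0],
    [0,12,33,0,0,0,0],
    [0,12,33,0,0,0,0],
    [0,12,33,0,0,0,0],
    [0,12,33,0,0,0,0],
    [0,12,33,0,0,0,0],
    [0,12,33,0,0,0,0],
    [0,12,33,0,0,0,0]
  ]
}}

```text
clock: 7.77
eef_pos: [0.4727, 0.0699, 0.2446]
tool_rot: [0.221, 0.975, -0.0, -0.001]
ft_force: [0.1, 0.1, -1.6]
grip_width: 0.0108
grasp_force: 58.7
```

{"op": "move_arm", "data": {
  "deltas": [
    [0,12,33,0,0,0,0],
    [0,12,33,0,0,0,0],
    [0,12,33,0,0,0,0],
    [0,12,33,0,0,0,0],
    [0,12,33,0,0,0,0],
    [0,12,33,0,0,0,0],
    [0,10,26,0,0,0,0],
    [0,6,16,0,0,0,0],
    [0,0,0,0,0,0,-4],
    [0,0,0,0,0,0,-6]
  ]
}}

```text
clock: 8.6
eef_pos: [0.4967, 0.3239, 0.2435]
tool_rot: [0.132, 0.991, -0.001, -0.001]
ft_force: [-0.1, 0.4, -1.7]
grip_width: 0.0111
grasp_force: 58.9
```

{"op": "move_arm", "data": {
  "deltas": [
    [0,0,0,0,0,0,-7],
    [0,0,0,0,0,0,-7],
    [0,0,0,0,0,0,-7],
    [0,0,0,0,0,0,-7],
    [0,0,0,0,0,0,-7],
    [0,0,0,0,0,0,-7],
    [0,0,0,0,0,0,-7],
    [0,0,0,0,0,0,-7],
    [0,0,0,0,0,0,-7],
    [0,0,0,0,0,0,-7]
  ]
}}

```text
clock: 9.43
eef_pos: [0.4971, 0.3223, 0.244]
tool_rot: [-0.46, 0.888, -0.0, -0.002]
ft_force: [-0.2, 0.6, -1.9]
grip_width: 0.0113
grasp_force: 58.8
```

{"op": "move_arm", "data": {
  "deltas": [
    [0,0,0,0,0,0,-7],
    [0,0,0,0,0,0,-7],
    [0,0,0,0,0,0,-7],
    [0,0,0,0,0,0,-7],
    [0,0,0,0,0,0,-7],
    [0,0,0,0,0,0,-4.5],
    [0,0,0,0,0,0,0],
    [0,0,0,0,0,0,0]
  ]
}}

```text
clock: 10.1
eef_pos: [0.4973, 0.3225, 0.2445]
tool_rot: [0.73, -0.683, -0.0, 0.001]
ft_force: [-0.2, 0.7, -1.6]
grip_width: 0.0109
grasp_force: 58.9
```

```bash
python3 - <<'E'
from h import *
o=bot.get_obs();T=R.from_quat(o["tool_rot"]).as_matrix()
print(o["clock"],o["eef_pos"],o["grip_width"],o["joint_pos"].round(2),np.degrees(np.arctan2(T[1,0],T[0,0])),T[:,2])
c=bot.calibration("wrist");im=bot.camera("wrist");cv2.imwrite("pics/w4.png",im)
print("pred seat px",proj(c,[.503,.25,.11]),"pred flange px",proj(c,o["eef_pos"]-[0,0,.021]))
for q in("insert","lamphouse_left"):
    for d in bot.outline_of(q,"wrist")[:2]: print(q,d["conf"],d["rect"])
E
```

```text
10.1 [0.497258   0.32245721 0.24452466] 0.01085324911801724 [ 0.58  0.43  0.29  1.43 -0.   -1.06] -86.15866677250075 [-0.00202443 -0.00131902 -0.99999708]
pred seat px [318.31297499 125.39314738] pred flange px [319.29644676 289.78726728]
insert 0.7 [255.6, 229.1, 129.5, 147.7]
lamphouse_left 0.8 [219.7, 50.2, 180.5, 139.0]
```

View pics/w4.png

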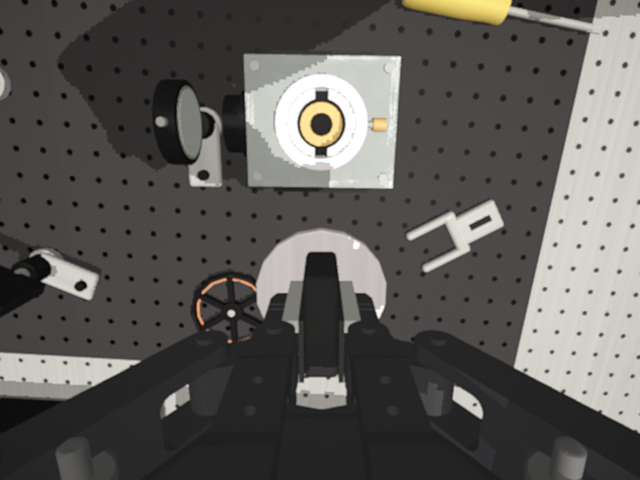

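The collar is at (321,122) with its slots nearly vertical in the image and the lens to its left, and the held insert is at (321,290). Next I'll fit both centres and angles.

```bash
cat > fit.py <<'E'
from h import *
from scipy.optimize import least_squares
o=bot.get_obs();T=R.from_quat(o["tool_rot"]).as_matrix()
c=bot.calibration("wrist");im=cv2.imread("pics/w4.png");g=cv2.cvtColor(im,cv2.COLOR_BGR2GRAY).astype(np.float32)
g=cv2.GaussianBlur(g,(3,3),0)
def sub(p): return cv2.getRectSubPix(g,(1,1),(float(p[0]),float(p[1])))[0,0]
def circ(cen,z,r0,angs,sgn,lo,hi):
    # strongest radial edge (bright inside if sgn=-1) in the world plane z
    pts=[]
    for a in np.radians(angs):
        rr=np.arange(lo,hi,.2e-3);v=np.array([sub(proj(c,[cen[0]+r*np.cos(a),cen[1]+r*np.sin(a),z])) for r in rr])
        d=np.gradient(v)*sgn;i=d.argmax()
        if d[i]>2: pts.append([cen[0]+rr[i]*np.cos(a),cen[1]+rr[i]*np.sin(a)])
    P=np.array(pts)
    s=least_squares(lambda q:np.hypot(*(P-q[:2]).T)-q[2],[*cen,r0],loss="soft_l1",f_scale=5e-4)
    return s.x*1000,len(P),np.median(abs(s.fun))*1000
seat0=onz(c,(321,122),.11)[:2]
print("collar",circ(seat0,.11,.03,range(0,360,6),-1,.025,.035))
zf=o["eef_pos"][2]-.021
f0=onz(c,(321,290),zf)[:2]
f=circ(f0,zf,.027,range(-170,-9,5),-1,.022,.033);print("flange",f)
print("eef",o["eef_pos"]*1000)
# slot direction: darkest pixels just outside hole at r=18..21 at z=.106
for s in(1,-1):
    A=np.radians(np.arange(-35,36,1)+90*s);pr=[]
    for r in(.0185,.0195,.0205):
        pr.append([sub(proj(c,[seat0[0]+r*np.cos(a),seat0[1]+r*np.sin(a),.108])) for a in A])
    v=np.mean(pr,0);w=np.clip(120-v,0,None);print("slot",s,np.degrees((w*A).sum()/w.sum()),v.min())
k=np.array([onz(c,p,.104) for p in((245,55),(400,56),(393,187),(248,187))]);print(k[:,:2].round(4),k.mean(0)[:2])
print("edges",[np.degrees(np.arctan2(*(k[j]-k[i])[1::-1])).round(1) for i,j in((1,0),(2,3),(0,3),(1,2))])
# bar edges
print("toolyaw",np.degrees(np.arctan2(T[1,0],T[0,0])))
E
python3 fit.py
```

```text
collar (array([501.84113429, 248.82245207,  31.6396612 ]), 60, np.float64(0.10839422355505418))
flange (array([496.8328121 , 323.64697234,  28.75694141]), 33, np.float64(0.13737571780132046))
eef [497.58486089 322.68252227 245.24829493]
slot 1 92.9230366792533 39.708385
slot -1 -87.21896949835038 75.568214
[[0.5555 0.2084]
 [0.452  0.202 ]
 [0.4463 0.2896]
 [0.552  0.2967]] [0.50145992 0.2491669 ]
edges [np.float64(3.5), np.float64(3.9), np.float64(92.3), np.float64(93.7)]
toolyaw -86.10800573459554
```

All fitted radii come out about 5% too large. That means everything stands on a board roughly 12 mm thick, which also explains the earlier rim catch. I'll refit with the heights raised. The flush TCP height of 0.1009 + 0.035 = 0.136 doesn't depend on the board.

```bash
python3 - <<'E'
import re
s=open('fit.py').read()
s=s.replace("(321,122),.11)","(321,122),ZS)").replace('circ(seat0,.11,','circ(seat0,ZS,').replace('-.021','-ZF').replace(',.108]',',ZS-.002]').replace(',.104)',',ZS-.006)')
for h in(.0105,.0125,.0145):
    print("== h",h);exec(s.replace("ZS",str(.11+h)).replace("ZF",str(.1009-.08-h)))
E
```

```text
== h 0.0105
collar (array([501.84468794, 249.14924359,  30.43768776]), 60, np.float64(0.10733630542080277))
flange (array([497.14836938, 319.17290953,  26.85673103]), 33, np.float64(0.09395815350366626))
eef [497.58486089 322.68252227 245.24829493]
slot 1 92.960337863073 44.215145
slot -1 -92.0453839673014 105.86697
[[0.5535 0.2102]
 [0.4538 0.2041]
 [0.4484 0.2883]
 [0.5501 0.2952]] [0.50145878 0.24943951]
edges [np.float64(3.5), np.float64(3.9), np.float64(92.3), np.float64(93.7)]
toolyaw -86.10800573459554
== h 0.0125Traceback (most recent call last):
  File "<stdin>", line 5, in <module>
AttributeError: 'int' object has no attribute 'replace'
```

```bash
python3 - <<'E'
s=open('fit.py').read().split("seat0=")[0];exec(s)
h=.011
# fixed tool->camera
Rc=R.from_quat(c["orientation"]).as_matrix();tc=T.T@(np.array(c["position"])-o["eef_pos"]);RC=T.T@Rc
im=cv2.imread("pics/w3.png");g=cv2.GaussianBlur(cv2.cvtColor(im,cv2.COLOR_BGR2GRAY).astype(np.float32),(3,3),0)
yaw=np.radians(154.45);T3=np.array([[np.cos(yaw),np.sin(yaw),0],[np.sin(yaw),-np.cos(yaw),0],[0,0,-1]]);e3=np.array([.44016,-.25373,.1014])
c=dict(K=c["K"],position=e3+T3@tc,orientation=R.from_matrix(T3@RC).as_quat())
for h in(.0095,.011,.0125):
    f0=[.4415,-.2545]
    f=circ(f0,.08+h,.027,range(0,360,5),-1,.022,.033)
    print(h,f,"rel final tcp, tool xy",(T3.T@np.array([f[0][0]-441.6,f[0][1]+254.4,0]))[:2])
E
```

```text
0.0095 (array([ 439.56672305, -252.64458977,   27.02816219]), 65, np.float64(0.09050928829609436)) rel final tcp, tool xy [2.59154722 0.70679787]
0.011 (array([ 438.92472073, -252.37026717,   26.72699986]), 64, np.float64(0.09349262930409899)) rel final tcp, tool xy [3.2890826  0.67739957]
0.0125 (array([ 438.33475004, -252.04274304,   26.45490751]), 64, np.float64(0.10872053196569684)) rel final tcp, tool xy [3.9626203  0.71844134]
```

{"op": "move_arm", "data": {
  "deltas": [
    [0,10,0,0,0,0,0],
    [0,15,0,0,0,0,0],
    [0,20,0,0,0,0,0],
    [0,15,0,0,0,0,0],
    [0,10,0,0,0,0,0],
    [0,0,0,10,0,0,0],
    [0,0,0,10,0,0,0],
    [0,0,0,10,0,0,0],
    [0,0,0,5,0,0,0],
    [0,0,0,0,0,0,0]
  ]
}}

```text
clock: 11.08
eef_pos: [0.5013, 0.253, 0.2081]
tool_rot: [0.731, -0.682, -0.001, 0.002]
ft_force: [-0.2, -0.1, -2.2]
grip_width: 0.0112
grasp_force: 58.9
```

```bash
python3 - <<'E'
from h import *
o=bot.get_obs();print(o["clock"],o["eef_pos"],o["ft_force"])
s=bot.camera("scene");w=bot.camera("wrist");
a=cv2.resize(s[225:345,310:430],(440,440),interpolation=3);b=cv2.resize(w[100:460,160:480],(391,440))
cv2.imwrite("pics/c5.png",np.hstack([a,b])[:,:800])
E
```

```text
11.0833 [0.5012643  0.25304816 0.20811221] [-0.22645821 -0.078286   -2.20437544]
```

View pics/c5.png

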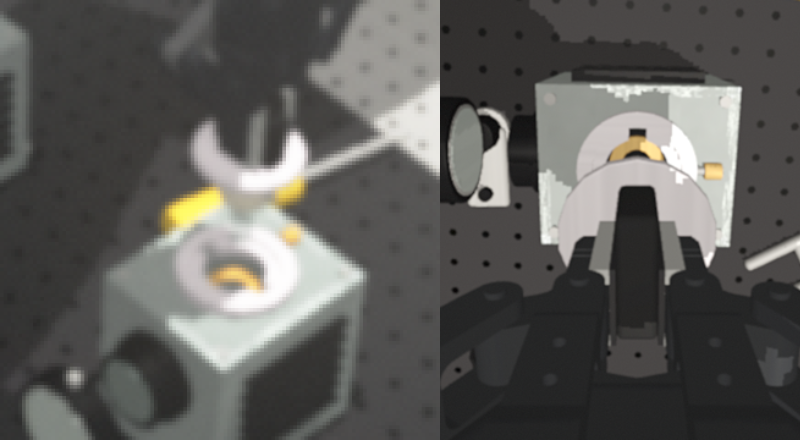

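In the wrist crop the bar (636) and the collar and slot centre (637) line up. I'll lower it, watching the force.

{"op": "move_arm", "data": {
  "deltas": [
    [0,0,0,6,0,0,0],
    [0,0,0,8,0,0,0],
    [0,0,0,8,0,0,0],
    [0,0,0,8,0,0,0],
    [0,0,0,6,0,0,0],
    [0,0,0,2,0,0,0],
    [0,0,0,0,0,0,0]
  ]
}}

```text
clock: 11.77
eef_pos: [0.5021, 0.2527, 0.1717]
tool_rot: [0.731, -0.682, -0.0, 0.001]
ft_force: [1.2, -0.2, -1.4]
grip_width: 0.011
grasp_force: 58.9
```

{"op": "move_arm", "data": {
  "deltas": [
    [0,0,0,3,0,0,0],
    [0,0,0,3,0,0,0],
    [0,0,0,3,0,0,0],
    [0,0,0,0,0,0,0]
  ]
}}

```text
clock: 12.1
eef_pos: [0.5024, 0.2528, 0.1633]
tool_rot: [0.731, -0.682, -0.0, 0.0]
ft_force: [0.4, -0.5, -1.9]
grip_width: 0.0109
grasp_force: 58.9
```

{"op": "move_arm", "data": {
  "deltas": [
    [0,0,0,3,0,0,0],
    [0,0,0,3,0,0,0],
    [0,0,0,2,0,0,0],
    [0,0,0,0,0,0,0]
  ]
}}

```text
clock: 12.43
eef_pos: [0.5023, 0.2528, 0.1551]
tool_rot: [0.731, -0.682, -0.0, 0.001]
ft_force: [0.1, -0.7, -0.8]
grip_width: 0.0109
grasp_force: 58.9
```

{"op": "move_arm", "data": {
  "deltas": [
    [0,0,0,2,0,0,0],
    [0,0,0,2,0,0,0],
    [0,0,0,2,0,0,0],
    [0,0,0,0,0,0,0]
  ]
}}

```text
clock: 12.77
eef_pos: [0.5024, 0.2528, 0.1493]
tool_rot: [0.731, -0.682, -0.0, 0.0]
ft_force: [0.2, -0.4, -0.6]
grip_width: 0.0111
grasp_force: 58.9
```

{"op": "move_arm", "data": {
  "deltas": [
    [0,0,0,2,0,0,0],
    [0,0,0,2,0,0,0],
    [0,0,0,2,0,0,0],
    [0,0,0,0,0,0,0]
  ]
}}

```text
clock: 13.1
eef_pos: [0.5027, 0.253, 0.1438]
tool_rot: [0.731, -0.682, 0.0, -0.0]
ft_force: [-1.1, -0.5, 1.1]
grip_width: 0.0111
grasp_force: 59.5
```

{"op": "move_arm", "data": {
  "deltas": [
    [0,0,0,2,0,0,0],
    [0,0,0,2,0,0,0],
    [0,0,0,1,0,0,0],
    [0,0,0,0,0,0,0],
    [0,0,0,0,0,0,0]
  ]
}}

```text
clock: 13.52
eef_pos: [0.5027, 0.2531, 0.1394]
tool_rot: [0.731, -0.682, 0.0, -0.0]
ft_force: [-2.6, -0.9, 5.1]
grip_width: 0.011
grasp_force: 59.9
```

{"op": "move_arm", "data": {
  "deltas": [
    [0,0,0,2,0,0,0],
    [0,0,0,1.5,0,0,0],
    [0,0,0,1,0,0,0],
    [0,0,0,0,0,0,0],
    [0,0,0,0,0,0,0]
  ]
}}

```text
clock: 13.93
eef_pos: [0.5027, 0.2531, 0.1359]
tool_rot: [0.731, -0.682, 0.0, -0.001]
ft_force: [-4.6, -1.6, 9.8]
grip_width: 0.0111
grasp_force: 60.5
```

{"op": "move_arm", "data": {
  "deltas": [
    [0,0,0.6,1,0,0,0],
    [0,0,0,1,0,0,0],
    [0,0,0,0,0,0,0],
    [0,0,0,0,0,0,0]
  ]
}}

```text
clock: 14.27
eef_pos: [0.5028, 0.2531, 0.1358]
tool_rot: [0.731, -0.682, 0.001, -0.002]
ft_force: [-4.9, -2.8, 18.3]
grip_width: 0.011
grasp_force: 61.8
```

It's seated: z no longer moves and the force is 18 N. I'll turn it clockwise about the insert's axis, which lies about 3.3 mm ahead of the TCP along tool x.

{"op": "move_arm", "data": {
  "deltas": [
    [0,0,-0.23,0,0,0,4],
    [0,0,-0.23,0,0,0,4],
    [0,0,-0.23,0,0,0,4],
    [0,0,-0.23,0,0,0,4],
    [0,0,-0.23,0,0,0,4],
    [0,0,-0.23,0,0,0,4],
    [0,0,-0.23,0,0,0,4],
    [0,0,0,0,0,0,0]
  ]
}}

```text
clock: 14.93
eef_pos: [0.5045, 0.2535, 0.1359]
tool_rot: [-0.544, 0.839, 0.0, 0.002]
ft_force: [-4.6, -2.0, 17.6]
grip_width: 0.0107
grasp_force: 61.9
```

```bash
python3 -c "
from h import *
o=bot.get_obs();T=R.from_quat(o['tool_rot']).as_matrix();print(o['eef_pos'],o['ft_force'],o['ft_torque'],np.degrees(np.arctan2(T[1,0],T[0,0])),T[:,2])"
```

```text
[0.50448116 0.25348201 0.135862  ] [-4.6378205  -1.95527845 17.6457534 ] [-0.48897543  1.24356048 -0.10771475] -114.14901944449576 [ 0.003886    0.00254808 -0.9999892 ]
```

{"op": "move_arm", "data": {
  "deltas": [
    [0,0,-0.23,0,0,0,4],
    [0,0,-0.23,0,0,0,4],
    [0,0,-0.23,0,0,0,4],
    [0,0,-0.23,0,0,0,4],
    [0,0,-0.23,0,0,0,4],
    [0,0,-0.23,0,0,0,4],
    [0,0,-0.23,0,0,0,4],
    [0,0,-0.23,0,0,0,4],
    [0,0,-0.23,0,0,0,4],
    [0,0,0,0,0,0,0]
  ]
}}

```text
clock: 15.77
eef_pos: [0.5059, 0.2522, 0.1358]
tool_rot: [-0.258, 0.966, 0.001, 0.002]
ft_force: [-4.5, -2.1, 17.6]
grip_width: 0.0108
grasp_force: 61.9
```

{"op": "move_arm", "data": {
  "deltas": [
    [0,0,-0.2,0,0,0,4],
    [0,0,-0.2,0,0,0,4],
    [0,0,-0.2,0,0,0,4],
    [0,0,0,0,0,0,2],
    [0,0,0,0,0,0,0],
    [0,0,0,0,0,0,0]
  ]
}}

```text
clock: 16.27
eef_pos: [0.5064, 0.2512, 0.1359]
tool_rot: [-0.139, 0.99, 0.001, 0.002]
ft_force: [-5.5, -1.8, 18.0]
grip_width: 0.011
grasp_force: 61.9
```

```bash
python3 -c "
from h import *
o=bot.get_obs();T=R.from_quat(o['tool_rot']).as_matrix();print(o['eef_pos'],o['ft_force'],o['ft_torque'],np.degrees(np.arctan2(T[1,0],T[0,0])),T[:,2],o['joint_pos'])
w=bot.camera('wrist');s=bot.camera('scene')
a=cv2.resize(s[225:345,310:430],(440,440),interpolation=3);b=cv2.resize(w[100:460,160:480],(360,405));b=np.vstack([b,np.zeros((35,360,3),np.uint8)])
cv2.imwrite('pics/c6.png',np.hstack([a,b]))"
```

```text
[0.50636651 0.25120297 0.1358508 ] [-5.49735154 -1.75242711 18.01361545] [-0.68405586  1.23733921  0.02363094] -164.02996730639805 [ 0.00406605  0.00168796 -0.99999031] [ 4.60668609e-01  4.28066091e-01 -4.30547044e-03  1.13403219e+00
 -2.95551799e-04  1.81937206e-01]
```

View pics/c6.png

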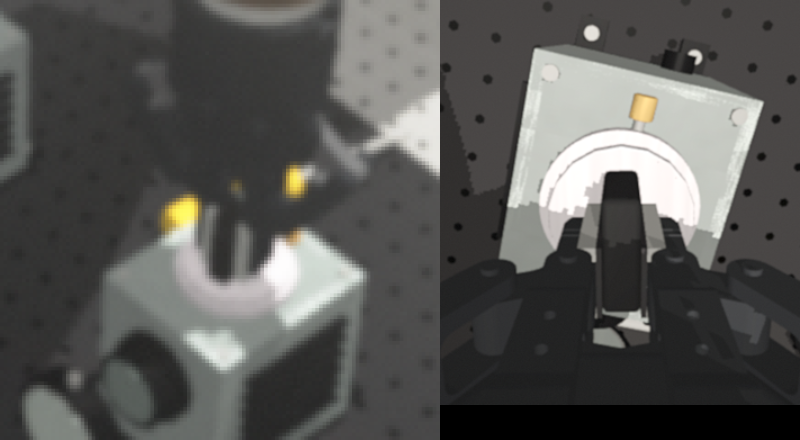

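The crop shows the flange flush and centred on the collar, turned about 78°. I'll add 2° against the stop, let it settle and check.

{"op": "move_arm", "data": {
  "deltas": [
    [0,0,0,0.5,0,0,1],
    [0,0,0,0,0,0,1],
    [0,0,0,0,0,0,0],
    [0,0,0,0,0,0,0],
    [0,0,0,0,0,0,0],
    [0,0,0,0,0,0,0]
  ]
}}

```text
clock: 16.87
eef_pos: [0.5065, 0.251, 0.1358]
tool_rot: [-0.122, 0.993, 0.0, 0.002]
ft_force: [-5.3, -4.1, 20.8]
grip_width: 0.0111
grasp_force: 62.4
```

```bash
python3 -c "
from h import *
o=bot.get_obs();T=R.from_quat(o['tool_rot']).as_matrix();y=np.degrees(np.arctan2(T[1,0],T[0,0]));print(o['eef_pos'],o['ft_force'],o['ft_torque'],y,o['grasp_force'])
if o['eef_pos'][2]<.1365 and o['grasp_force']>30 and y<-161: print(bot.job_done())"
```

```text
[0.50646473 0.25096142 0.13584485] [-5.25031722 -4.08732242 20.82832559] [-0.95777926  1.39526626  0.41578987] -165.9771351625501 62.41967439651489
the job is handed in; nothing more can be done
None
```

I handed the job in at about 17 s with the insert in the left lamphouse behind the lens, still gripped (62 N on the pads), pressed flush (about 21 N) and turned about 78° against the stop; the cover and the bench items were not touched, and the handed-in job has not yet returned a verdict.

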